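# Find the free flap of the scrap station and tip it open

### The job

The scrap station on the bench has four identical flaps in its top, and only one is not blocked from inside. With the shut fingertips, press gently near the end of one flap after another until you find the one that rocks, push that end down until the flap stands open at about 45 degrees, and take your hand away, leaving it open. Do not grasp, lift or shift anything, and leave the bottle, cup, scraper and bracket where they are.

Things in the scene. Friction and masses are not known exactly. Their poses are not given: they have to be found in the camera images.
- station: white sheet-steel scrap station, fixed on the bench, 235 (x) by 494 (y) by 120 mm high, flat top deck. Origin at bench level under the middle of the row of flaps; x across the row, away from the robot (front face at -85 mm, plain rear ledge from 68 to 150 mm), y along the row, z up. Four identical aluminium flaps lie flush in the deck, at y = -180, -60, 60, 180 mm.
- flap0 (a joint): tip angle of flap 0 in rad: 0 closed, flush with the deck; positive = end away from the robot down, negative = end nearer the robot down; stops at +-0.95. Three flaps are blocked from below at both ends (give under 0.04); one, different every time, is free and tips either way at about 0.09 N m (2 N at 45 mm from its pivot) and stays at any angle it is left at.
- flap0_top (a point): centre of the top face of flap 0 (station y = -180 mm), 120 mm above the bench when closed. Flap 130 (x) by 100 (y) by 6 mm, 3 mm gap around; it tips like a see-saw about a pivot along y across its middle, 3 mm below this point, over a well free for 60 mm below the deck. x along its length, y along the pivot, z out of its face; tips with the flap
- flap1 (a joint): tip angle of flap 1 in rad, behaves as flap0: 0 closed, positive = far end down, negative = near end down, stops at +-0.95
- flap1_top (a point): centre of the top face of flap 1 (station y = -60 mm), 120 mm above the bench when closed. Same size and axes as flap 0; tips with the flap
- flap2 (a joint): tip angle of flap 2 in rad, behaves as flap0: 0 closed, positive = far end down, negative = near end down, stops at +-0.95
- flap2_top (a point): centre of the top face of flap 2 (station y = 60 mm), 120 mm above the bench when closed. Same size and axes as flap 0; tips with the flap
- flap3 (a joint): tip angle of flap 3 in rad, behaves as flap0: 0 closed, positive = far end down, negative = near end down, stops at +-0.95
- flap3_top (a point): centre of the top face of flap 3 (station y = 180 mm), 120 mm above the bench when closed. Same size and axes as flap 0; tips with the flap
- resin_mid (a point): bystander, to be left alone: resin bottle, 68 mm diameter, 170 mm tall, standing on the bench left (+y) of the station; point at its centre half-way up
- cup_mid (a point): bystander: white plastic cup, 72 mm across, 80 mm tall, on the bench right (-y) of the station; point at its centre half-way up
- bracket_mid (a point): bystander: green printed bracket, 30 by 60 by 32 mm, on the station's rear ledge behind the flaps; point at its centre half-way up
- scraper: bystander: scraper with a flat blade, lying on the bench right (-y) of the station; origin at the underside of its middle

How it is judged:
By the outcome, as a careful person would: the job done as asked, in the order asked, and still so for the second after the job is handed in, with the robot touching nothing.
It also fails if it takes over 61 s, if anything falls off the work surface, if the arm or the gripper's body presses on something with over 40 N, if the wrist force passes 120 N, or if a joint passes its speed limit or range.

### The arm

A 6-joint arm with a two-finger parallel gripper is mounted at the origin on the work surface. World frame = base frame: x ahead of the robot, y to its left, z up, the work surface at z = 0. Lengths are in m, angles in degrees, forces in N, time in s.
With the tool pointing down it reaches from about 0.15 to 0.775 m from the base axis. Payload 6.1 kg.
Tool frame: the origin (TCP) lies at the very end of the fingers, on their centre line; the grasp point (between the pads) lies 19 mm behind it; z points along the fingers, y is the direction in which the jaws open and shut (so a half turn about z gives the same grasp; the last joint's range is limited). The gripper opens to 85 mm and grips with 20 to 120 N. Pads are 22 mm wide; open, the fingers measure 114 mm over their backs; the gripper's body (76 mm by 85 mm) begins 54 mm behind the grasp point. The pads swing forward as they close: fully open they stand 13 mm farther back than shut.
Start: joints at [71.505, 7.208, -2.269, 80.523, 0, 90], TCP at [0.167, 0.498, 0.231] pointing down, gripper open.
Joint ranges: [-155.77, 155.77], [-54.66, 111.73], [-72.52, 77.12], [-102.08, 115.82], [-83.92, 84.16], [-180, 180]. Speed limits (degrees/s): [136.94, 136.94, 172.46, 180, 180, 180].

### API

Orientations are given as a 3x3 rotation matrix whose columns are the frame's x, y, z axes.
In Python, from bench import * gives the robot as it stands. The module is installed in compiled form; this text tells all that it offers.
- The arm moves only by the tool drive_tool, never from a script. Its argument "series" is a list of rows, each a list of 5 numbers: the shift along the tool's x, y, z each as a share of 0.025 m, from -1 to 1, then the turn about the tool's z as a share of 6 degrees, from -1 to 1, then the opening in per cent of the stroke, from 0 (shut) to 100 (fully open). A call has 1 to 20 rows; each row shifts and turns the commanded pose from where the row before left it, along the tool's axes as they then stand; what a row does not reach is not made up. A row lasts 1/12 s, in which the tool goes at most 41.7 mm and 7.16 degrees, less where a joint would pass 70% of its speed; a pose out of reach is approached as far as the arm can. A call with a number of a shift or a turn outside -1 to 1 is refused whole. A call with a gripper value outside its range is refused whole. The fingers move at their own pace and stop on an object; the grip force is fixed at half the most. Time passes only in rows, so rows that do not move let the fingers close. It gives the time, the measured TCP pose, the force and the opening at its end, in the units of the state.
- sense(): the state, without advancing time (a new reading comes with each control period).
- snapshot(name): name is "scene" or "top" or "wrist"; returns a dict with "img" (420x560x3 uint8, red, green, blue), "range_z" (420x560 float32, m along the optical axis (not along the pixel's ray), 0 where there is no reading), "fx", "fy", "cx", "cy" (pixels), "position" and "orientation" of the camera in the world; the wrist camera has in their place "tool_from_camera" (4x4, takes a point from camera to tool coordinates, whose origin is the TCP and whose axes are the flange's). Camera axes: x right, y down, z forward; pixel columns grow to the right and rows downward; lengths in m; the calibration is good to about 2 mm. A picture is of the moment at which its call begins: read the wrist's pose just before it.
- finish_job(): hands the job in, once; it reports no verdict.
The state is a dict: "time": time; "joint_pos": joint angles; "joint_velocities": joint speeds; "tau": joint torques, N m; "tool_pos": TCP position; "orientation": TCP orientation; "wrist_force": force on the tool from outside, world axes, zero at the start; "wrist_torque": the same for the moment, N m; "gripper_width": opening from 0.0 (shut) to 1.0 (fully open).
Only numpy, scipy, OpenCV 4.12 (cv2) and the standard library are available. Lean on these libraries where they do the work, as an engineer would, in place of code of your own. Each camera call takes 0.05 s, during which the arm holds its last target.

## Working session

There is one attempt and no reset: what is moved stays moved. The work goes in short steps, Python scripts to look and compute and a tool call to move; the robot and the scene stay as the last step left them, time stands still between calls to the robot, and variables do not carry over. Pictures are saved under pics/ and viewed, and the job is handed in when it is done.

Besides the shell and the picture viewer there is one more tool, called after "Call:" as name(argument=value, ...) on one line, values as JSON. drive_tool: Moves the arm, as the interface text tells. Shift numbers are shares of 0.025 m and turn numbers shares of 6 degrees, none past 1 either way. Its arguments: {"type":"object","properties":{"series":{"type":"array","items":{"type":"array","items":{"type":"number"}}}},"required":["series"]}

```bash
mkdir -p pics
python3 - <<'E'
from bench import *
import cv2
s=sense();print({k:(v if not hasattr(v,'round') else v) for k,v in s.items()})
for n in("scene","top"):
    d=snapshot(n);cv2.imwrite(f"pics/{n}0.png",d["img"][:,:,::-1]);print(n,d["fx"],d["fy"],d["cx"],d["cy"],d["position"],d["orientation"])
    import numpy as np;np.savez(f"{n}0.npz",**d)
E
```

```text
{'time': 0.0, 'joint_pos': array([ 7.15052447e+01,  7.24191919e+00, -2.32500827e+00,  8.05249526e+01,
       -8.91075157e-04,  9.00018147e+01]), 'joint_velocities': array([ 0.04944355,  0.05152037,  0.0600822 , -0.01598011,  0.02250139,
       -0.05911951]), 'tau': array([-7.09689957e-04, -4.35913253e+01,  3.52923346e+01,  1.73027872e-02,
        1.52073644e-04,  1.02266296e-05]), 'tool_pos': array([0.16641512, 0.49749922, 0.2305337 ]), 'orientation': array([[-9.48342657e-01,  3.17247476e-01, -4.93944286e-04],
       [ 3.17247860e-01,  9.48341430e-01, -1.52571993e-03],
       [-1.56029643e-05, -1.60360806e-03, -9.99998714e-01]]), 'wrist_force': array([0.5138007 , 0.50266073, 0.33994099]), 'wrist_torque': array([ 0.01177623, -0.02727354,  0.04893544]), 'gripper_width': 1.0040366966001946}
scene 412.9027474636005 412.9027474636005 277.6879856413768 207.2386500913055 [1.06165444 0.61081643 0.63468975] [[-0.76612724  0.35312166 -0.53698617]
 [ 0.64255665  0.43780835 -0.62884402]
 [ 0.01303858 -0.82681857 -0.56231757]]
top 471.65599208799057 471.65599208799057 283.18055041809623 212.80780901594423 [0.28723616 0.00792669 1.43215656] [[ 0.022206   -0.98142232  0.1905705 ]
 [-0.99974361 -0.02095454  0.00857981]
 [-0.0044271  -0.19071217 -0.98163602]]
```

View pics/scene0.png

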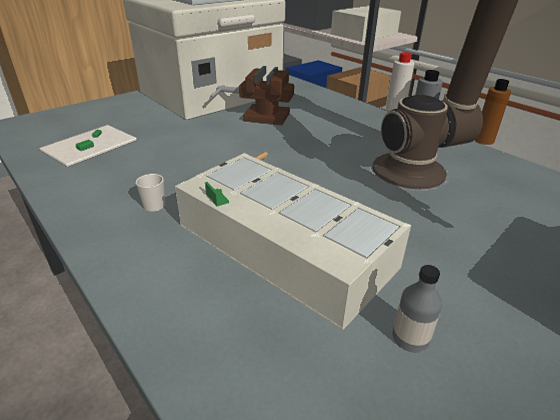

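View pics/top0.png

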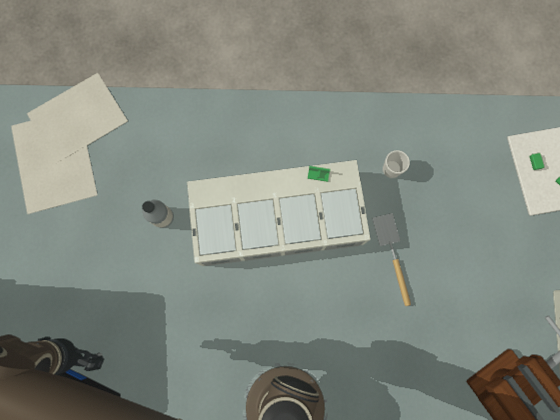

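The top view shows the station with corners near (188,183), (357,161), (369,241) and (195,262). There are four bluish flaps at about (215,230), (258,224), (300,218) and (343,212), with the bracket on the ledge at (319,174). Next I measure them.

```bash
cat > h.py <<'E'
import numpy as np,cv2
def ray(d,u,v,z):
    r=np.asarray(d["orientation"])@np.array([(u-d["cx"])/d["fx"],(v-d["cy"])/d["fy"],1.])
    p=np.asarray(d["position"]);return p+r*(z-p[2])/r[2]
E
python3 - <<'E'
from h import *
for n in("top","scene"):
    d=dict(np.load(n+"0.npz"));im=d["img"].astype(int)
    h=(im[:,:,2]-im[:,:,0]);m=((h>5)&(im.sum(2)>480)).astype(np.uint8)
    k,l,st,c=cv2.connectedComponentsWithStats(m,connectivity=4)
    for i in range(1,k):
        if st[i,4]>500:
            cn=cv2.findContours((l==i).astype(np.uint8),cv2.RETR_EXTERNAL,cv2.CHAIN_APPROX_NONE)[0][0][:,0]
            w=np.array([ray(d,u,v,.12)[:2] for u,v in cn],np.float32)
            r=cv2.minAreaRect(w*1000)
            uu,vv=c[i].astype(int);zz=d["range_z"][vv,uu]
            P=np.asarray(d["orientation"])@(np.array([(uu-d["cx"])/d["fx"],(vv-d["cy"])/d["fy"],1])*zz)+d["position"]
            print(n,c[i].round(1),st[i,4],np.round(r[0],1),np.round(r[1],1),round(r[2],1),"depthpt",P.round(3))
E
python3 - <<'E'
from h import *
for n,pts in(("top",[(215,230),(258,224),(300,218),(343,212),(225,190),(237,230)]),("scene",[(363,232),(275,190),(250,220)])):
    d=dict(np.load(n+"0.npz"))
    for u,v in pts: print(n,u,v,d["img"][v,u],ray(d,u,v,.12).round(3),d["range_z"][v,u])
E
```

```text
top 215 230 [190 198 191] [0.489 0.21  0.12 ] 1.3277638
top 258 224 [191 200 192] [0.508 0.09  0.12 ] 1.328812
top 300 218 [190 199 192] [ 0.528 -0.028  0.12 ] 1.3329321
top 343 212 [188 197 190] [ 0.548 -0.15   0.12 ] 1.3372537
top 225 190 [201 202 184] [0.605 0.187 0.12 ] 1.3473371
top 237 230 [148 152 139] [0.49  0.148 0.12 ] 1.326436
scene 363 232 [186 192 188] [0.492 0.214 0.12 ] 0.8441653
scene 275 190 [178 183 179] [ 0.529 -0.024  0.12 ] 0.974038
scene 250 220 [201 199 180] [0.647 0.035 0.12 ] 0.87290525
```

Run:
```python
from h import *
for n in("top","scene"):
    d=dict(np.load(n+"0.npz"));im=d["img"].astype(int)
    m=((im[:,:,2]-im[:,:,0]>-4)&(im.sum(2)>450)).astype(np.uint8)
    m=cv2.morphologyEx(m,cv2.MORPH_OPEN,np.ones((3,3)))
    k,l,st,c=cv2.connectedComponentsWithStats(m,connectivity=4)
    for i in range(1,k):
        if 600<st[i,4]<5000:
            cn=cv2.findContours((l==i).astype(np.uint8),cv2.RETR_EXTERNAL,cv2.CHAIN_APPROX_NONE)[0][0][:,0]
            w=np.array([ray(d,u,v,.12)[:2] for u,v in cn],np.float32)
            r=cv2.minAreaRect(w*1000)
            uu,vv=c[i].astype(int);zz=d["range_z"][vv,uu]
            P=np.asarray(d["orientation"])@(np.array([(uu-d["cx"])/d["fx"],(vv-d["cy"])/d["fy"],1])*zz)+d["position"]
            print(n,c[i].round(1),st[i,4],np.round(r[0],1),np.round(r[1],1),round(r[2],1),"depthpt",P.round(3))
```

```text
top [341.3 213. ] 1588 [ 545.5 -145.1] [130.1 100.3] 8.8 depthpt [ 0.547 -0.144  0.123]
top [299.5 218.5] 1586 [527.4 -27.1] [130.3  99.4] 8.3 depthpt [ 0.528 -0.026  0.12 ]
top [257.4 223.9] 1598 [509.4  91.5] [129.6  99.5] 8.8 depthpt [0.511 0.093 0.119]
top [215.1 229.3] 1610 [491.  210.3] [129.7  99.9] 8.7 depthpt [0.492 0.211 0.119]
scene [238.6 173.1] 989 [ 545.6 -145.8] [128.5  99.4] 8.7 depthpt [ 0.55  -0.145  0.12 ]
scene [274.3 190.1] 1213 [527.2 -27.7] [129.1 101. ] 9.0 depthpt [ 0.532 -0.024  0.121]
scene [314.9 209.5] 1498 [508.3  91. ] [129.1 101.2] 8.8 depthpt [0.513 0.091 0.12 ]
scene [361.8 231.9] 1866 [489.7 209.6] [129.7 101. ] 8.8 depthpt [0.492 0.209 0.12 ]
```

Both views agree within 2 mm. The flaps measure 130×100 mm at z≈0.12 and the yaw is about 8.8°. I'll shut the fingers and align the yaw first.

Call:
drive_tool(series=[[0,0,0,-0.9,0],[0,0,0,-0.9,0],[0,0,0,-0.9,0],[0,0,0,-0.9,0],[0,0,0,-0.95,0],[0,0,0,0,0],[0,0,0,0,0],[0,0,0,0,0]])

```text
time: 0.77
tool_pos: [0.1665, 0.4978, 0.2311]
orientation: [[-0.989, -0.151, -0.0], [-0.151, 0.989, -0.0], [0.0, -0.0, -1.0]]
wrist_force: [-0.6, -0.1, 0.1]
gripper_width: 0.001
```

```bash
cat > st.py <<'E'
from bench import *
import numpy as np,sys
R=lambda a:np.asarray(a)
c={0:(545.5,-145.5),1:(527.3,-27.4),2:(508.9,91.2),3:(490.3,210)}
s=sense();a=np.radians(8.75);ex=np.array([np.cos(a),np.sin(a)]);ey=np.array([-ex[1],ex[0]])
o=R(s["orientation"]);t=R(s["tool_pos"])*1000
print("t",s["time"],"tcp",t.round(1),"F",R(s["wrist_force"]).round(2),"w",round(s["gripper_width"],3),"yheading",np.degrees(np.arctan2(o[1,1],o[0,1])).round(2),"j",R(s["joint_pos"]).round(0),"z",o[:,2].round(4))
for i in c:
    d=t[:2]-c[i];print(i,"in flap frame",(d@ex).round(1),(d@ey).round(1))
    if len(sys.argv)>1:
        g=np.array([*(np.array(c[i])+ex*float(sys.argv[1])),float(sys.argv[2])]);print("  tool delta /25:",(o.T@(g-t)/25).round(2))
E
python3 st.py -48 150
```

```text
t 0.7667 tcp [166.5 497.8 231.1] F [-0.58 -0.1   0.15] w 0.001 yheading 98.67 j [72.  7. -2. 81.  0. 63.] z [-1.e-04 -4.e-04 -1.e+00]
0 in flap frame -276.7 693.4
  tool delta /25: [ -9.19 -27.72   3.25]
1 in flap frame -276.7 573.9
  tool delta /25: [ -9.18 -22.94   3.25]
2 in flap frame -276.6 453.9
  tool delta /25: [ -9.17 -18.14   3.25]
3 in flap frame -276.2 333.7
  tool delta /25: [ -9.15 -13.33   3.25]
```

Call:
drive_tool(series=[[-0.57,-0.83,0,0,0],[-0.57,-0.83,0,0,0],[-0.57,-0.83,0,0,0],[-0.57,-0.83,0,0,0],[-0.57,-0.83,0,0,0],[-0.57,-0.83,0,0,0],[-0.57,-0.83,0,0,0],[-0.57,-0.83,0,0,0],[-0.57,-0.83,0,0,0],[-0.57,-0.83,0,0,0],[-0.57,-0.83,0.2,0,0],[-0.57,-0.83,0.6,0,0],[-0.57,-0.83,0.6,0,0],[-0.57,-0.83,0.6,0,0],[-0.57,-0.83,0.6,0,0],[-0.6,-0.88,0.6,0,0],[0,0,0,0,0],[0,0,0,0,0],[0,0,0,0,0]])

```text
time: 2.35
tool_pos: [0.4435, 0.2037, 0.1516]
orientation: [[-0.988, -0.152, -0.0], [-0.152, 0.988, 0.0], [0.0, 0.0, -1.0]]
wrist_force: [-0.2, 0.3, 0.2]
gripper_width: -0.002
```

```bash
python3 st.py -48 124
```

```text
t 2.35 tcp [443.5 203.7 151.6] F [-0.22  0.31  0.17] w -0.002 yheading 98.72 j [ 25.   4. -16.  70.   0.  16.] z [-2.e-04  3.e-04 -1.e+00]
0 in flap frame -47.7 360.6
  tool delta /25: [ 1.000e-02 -1.443e+01  1.100e+00]
1 in flap frame -47.7 241.1
  tool delta /25: [ 0.01 -9.65  1.1 ]
2 in flap frame -47.5 121.1
  tool delta /25: [ 0.02 -4.84  1.1 ]
3 in flap frame -47.2 0.9
  tool delta /25: [ 0.03 -0.04  1.1 ]
```

Call:
drive_tool(series=[[0,0,0.4,0,0],[0,0,0.4,0,0],[0,0,0.3,0,0],[0,0,0.04,0,0],[0,0,0.04,0,0],[0,0,0.04,0,0],[0,0,0.04,0,0],[0,0,0,0,0],[0,0,0,0,0]])

```text
time: 3.1
tool_pos: [0.4438, 0.2036, 0.12]
orientation: [[-0.988, -0.153, 0.0], [-0.153, 0.988, 0.0], [-0.0, 0.0, -1.0]]
wrist_force: [-0.0, 0.2, -0.8]
gripper_width: 0.0
```

Call:
drive_tool(series=[[0,0,0.04,0,0],[0,0,0,0,0]])

```text
time: 3.27
tool_pos: [0.4438, 0.2036, 0.119]
orientation: [[-0.988, -0.153, 0.0], [-0.153, 0.988, 0.0], [-0.001, 0.0, -1.0]]
wrist_force: [-0.5, -0.2, 1.4]
gripper_width: 0.002
```

Call:
drive_tool(series=[[0,0,0.04,0,0],[0,0,0,0,0]])

```text
time: 3.43
tool_pos: [0.4437, 0.2036, 0.1179]
orientation: [[-0.988, -0.153, 0.0], [-0.153, 0.988, 0.0], [-0.0, 0.0, -1.0]]
wrist_force: [-0.2, 1.2, 2.6]
gripper_width: 0.004
```

Call:
drive_tool(series=[[0,0,0.04,0,0],[0,0,0,0,0]])

```text
time: 3.6
tool_pos: [0.4437, 0.2036, 0.1168]
orientation: [[-0.988, -0.153, 0.0], [-0.153, 0.988, 0.0], [-0.0, 0.0, -1.0]]
wrist_force: [0.0, 0.6, 1.8]
gripper_width: -0.001
```

Call:
drive_tool(series=[[0,0,0.04,0,0],[0,0,0,0,0]])

```text
time: 3.77
tool_pos: [0.4437, 0.2036, 0.1157]
orientation: [[-0.988, -0.153, 0.0], [-0.153, 0.988, 0.0], [-0.0, 0.0, -1.0]]
wrist_force: [-0.4, 0.4, 1.3]
gripper_width: 0.003
```

Call:
drive_tool(series=[[0,0,0.08,0,0],[0,0,0.04,0,0],[0,0,0,0,0]])

```text
time: 4.02
tool_pos: [0.4438, 0.2036, 0.1126]
orientation: [[-0.988, -0.153, 0.0], [-0.153, 0.988, 0.0], [-0.0, -0.0, -1.0]]
wrist_force: [0.6, 0.3, 0.2]
gripper_width: 0.003
```

```bash
python3 st.py -48 85
python3 - <<'E'
from bench import *
import cv2
d=snapshot("scene");cv2.imwrite("pics/s1.png",cv2.resize(d["img"][120:300,150:450,::-1],None,fx=2.6,fy=2.6))
E
```

```text
t 4.0167 tcp [443.8 203.6 112.6] F [0.56 0.26 0.2 ] w 0.003 yheading 98.8 j [ 25.   5. -20.  65.  -0.  16.] z [ 3.e-04  0.e+00 -1.e+00]
0 in flap frame -47.4 360.5
  tool delta /25: [  0.04 -14.42   1.1 ]
1 in flap frame -47.4 241.0
  tool delta /25: [ 0.03 -9.64  1.1 ]
2 in flap frame -47.3 121.0
  tool delta /25: [ 0.03 -4.84  1.1 ]
3 in flap frame -46.9 0.8
  tool delta /25: [ 0.04 -0.03  1.1 ]
```

View pics/s1.png

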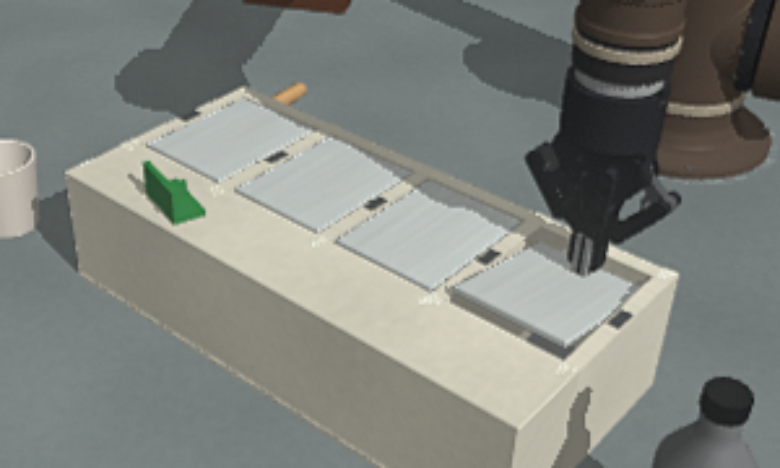

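Flap 3 at about (550,290) in the crop is tipping, with its far edge raised, and the force was only about 2 N. It is the free one. I'll push it down further at the same gentle pace.

Call:
drive_tool(series=[[0,0,0.08,0,0],[0,0,0.08,0,0],[0,0,0.08,0,0],[0,0,0.08,0,0],[0,0,0.08,0,0],[0,0,0.08,0,0],[0,0,0,0,0]])

```text
time: 4.65
tool_pos: [0.4432, 0.2034, 0.1002]
orientation: [[-0.988, -0.153, -0.001], [-0.153, 0.988, -0.0], [0.001, -0.0, -1.0]]
wrist_force: [0.2, -0.1, 0.5]
gripper_width: -0.001
```

Call:
drive_tool(series=[[0,0,0.08,0,0],[0,0,0.08,0,0],[0,0,0.08,0,0],[0,0,0.08,0,0],[0,0,0,0,0],[0,0,0,0,0]])

```text
time: 5.15
tool_pos: [0.4432, 0.2034, 0.0923]
orientation: [[-0.988, -0.153, -0.001], [-0.153, 0.988, -0.0], [0.001, -0.0, -1.0]]
wrist_force: [0.7, 0.1, 0.5]
gripper_width: -0.002
```

```bash
cat > ang.py <<'E'
import sys
from bench import *
from h import *
a=np.radians(8.75);ex=np.array([np.cos(a),np.sin(a)]);ey=np.array([-ex[1],ex[0]])
d=snapshot("scene");nm=sys.argv[1]
cv2.imwrite(f"pics/{nm}.png",cv2.resize(d["img"][120:300,150:450,::-1],None,fx=2.6,fy=2.6))
for n in("scene","top"):
    if n=="top": d=snapshot(n)
    v,u=np.mgrid[0:420,0:560];z=d["range_z"]
    P=np.stack([(u-d["cx"])/d["fx"]*z,(v-d["cy"])/d["fy"]*z,z],-1)@np.asarray(d["orientation"]).T+d["position"]
    q=(P[...,:2]-[.4903,.210]);x=q@ex;y=q@ey;h=P[...,2]-.12
    for nm2,lim in(("far",(.008,.04)),("near",(-.06,-.008))):
        m=(z>0)&(x>lim[0])&(x<lim[1])&(abs(y)<.044)&(abs(h-x)<.03)
        if nm2=="near": m&=(abs(y)>.028)&(h<0)
        if m.sum()>30:
            k=np.polyfit(x[m],h[m],1)
            for _ in range(3):
                r=abs(h-np.polyval(k,x))<.006;mm=m&r;k=np.polyfit(x[mm],h[mm],1)
            print(n,nm2,mm.sum(),"tilt deg",np.degrees(np.arctan(k[0])).round(1),"h0",(k[1]*1000).round(1))
E
python3 st.py;python3 ang.py s2
```

```text
t 5.15 tcp [443.2 203.4  92.3] F [0.73 0.14 0.53] w -0.002 yheading 98.8 j [ 25.   5. -22.  63.   0.  16.] z [-1.1e-03 -4.0e-04 -1.0e+00]
0 in flap frame -48.1 360.4
1 in flap frame -48.0 240.9
2 in flap frame -47.9 120.9
3 in flap frame -47.6 0.6
scene far 57 tilt deg 35.7 h0 1.2
top far 145 tilt deg 37.7 h0 -1.2
top near 37 tilt deg 37.8 h0 1.8
```

View pics/s2.png

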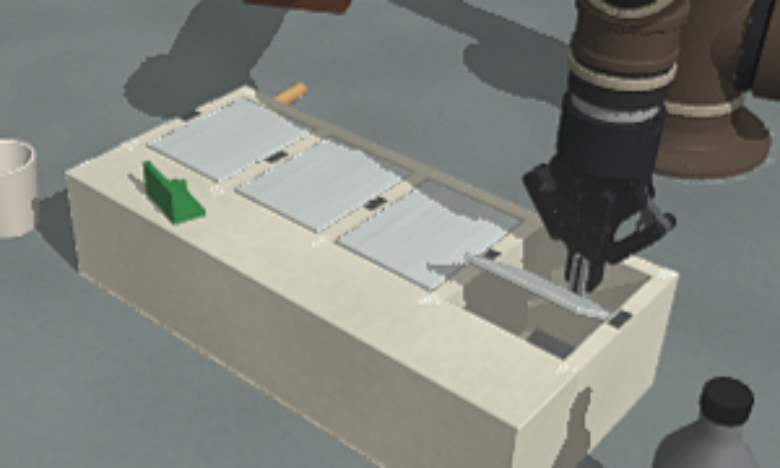

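The crop shows the flap at about 37° (both depth fits, and geometry gives 38°), with the knuckles still clear of the deck. About 7.5 mm more gives 45°.

Call:
drive_tool(series=[[0,0,0.08,0,0],[0,0,0.08,0,0],[0,0,0.08,0,0],[0,0,0.06,0,0],[0,0,0,0,0],[0,0,0,0,0],[0,0,0,0,0]])

```text
time: 5.83
tool_pos: [0.4434, 0.2035, 0.085]
orientation: [[-0.988, -0.153, -0.001], [-0.153, 0.988, -0.0], [0.001, -0.0, -1.0]]
wrist_force: [0.2, 0.3, -0.3]
gripper_width: 0.001
```

```bash
python3 st.py|head -1;python3 ang.py s3
```

```text
t 5.8333 tcp [443.4 203.5  85. ] F [ 0.21  0.35 -0.27] w 0.001 yheading 98.81 j [ 25.   6. -23.  62.  -0.  16.] z [-5.e-04 -3.e-04 -1.e+00]
scene far 44 tilt deg 42.4 h0 -6.6
top far 150 tilt deg 42.6 h0 -0.1
top near 35 tilt deg 44.0 h0 1.5
```

About 43–44°. I'll push 1 mm more, then withdraw straight up and back.

Call:
drive_tool(series=[[0,0,0.04,0,0],[0,0,0,0,0],[0,0,0,0,0],[0,0,-0.1,0,0],[0,0,-0.2,0,0],[0,0,-0.4,0,0],[0,0,-0.6,0,0],[0,0,-0.8,0,0],[0,0,-0.8,0,0],[0,0,-0.8,0,0],[0,0,-0.8,0,0],[0.4,0,-0.8,0,0],[0.8,0,-0.4,0,0],[0.8,0,0,0,0],[0.8,0,0,0,0],[0.8,0,0,0,0],[0.4,0,0,0,0],[0,0,0,0,0],[0,0,0,0,0],[0,0,0,0,0]])

```text
time: 7.6
tool_pos: [0.3457, 0.1885, 0.2271]
orientation: [[-0.988, -0.153, 0.001], [-0.153, 0.988, 0.0], [-0.001, 0.0, -1.0]]
wrist_force: [-0.3, -0.0, -0.4]
gripper_width: -0.004
```

```bash
python3 st.py|head -1;python3 ang.py s4
python3 - <<'E'
from bench import *
import cv2
cv2.imwrite("pics/t4.png",snapshot("top")["img"][:,:,::-1])
E
```

```text
t 7.6 tcp [345.7 188.5 227.1] F [-0.26 -0.03 -0.37] w -0.004 yheading 98.8 j [ 29.  -7. -17.  80.  -0.  20.] z [ 1.e-03  4.e-04 -1.e+00]
scene far 52 tilt deg 43.0 h0 -6.6
top far 399 tilt deg 43.6 h0 -0.6
top near 140 tilt deg 43.0 h0 -0.2
```

View pics/s4.png

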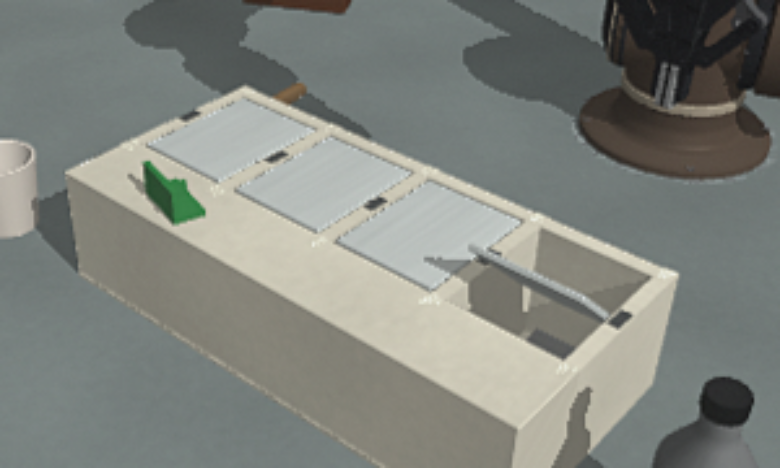

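View pics/t4.png

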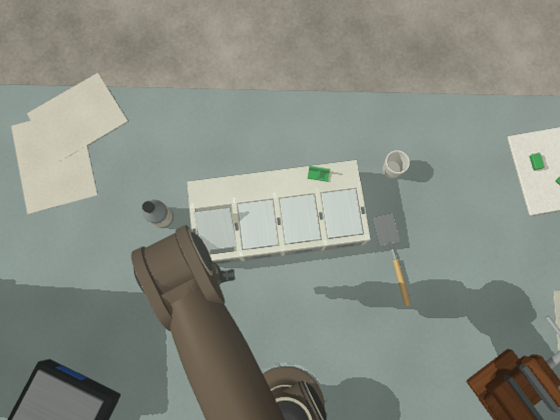

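Flap 3 stays open at about 43–44° with the hand clear. The bottle (157,213), cup (396,164), bracket (319,174) and scraper (395,255) are where they were, so I'm handing in.

```bash
python3 -c "
from bench import *
print(finish_job())"
```

```text
the job is handed in; nothing more can be done
None
```

Flap 3 (the leftmost, at station y = +180 mm) is the free one, and I left it open at about 45°, near end down. It was the first flap I pressed, so I did not touch the other three. It gave way at about 2 N, and I pushed its near end down in small steps with the shut fingertips. I then withdrew straight up and back, and handed in at about 8 s.

- **Flap angle:** after the hand was away, depth fits from the two cameras gave 43.0–43.6°. Working back from the fingertip depth gives about 45°, so the two disagree by roughly 2°. One scene-camera fit (43.0°) placed the flap's centre about 6 mm too low, so I trust it less.
- **Contact:** the wrist force was back to noise, under 0.5 N, with the hand clear of the station. The highest force reading during pressing was 2.6 N.
- **Bystanders:** the bottle, cup, scraper and bracket look unmoved in the before and after pictures. I compared them by eye and did not measure their positions.

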